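Lower the spraying lift: prove its limit switch, free the pawl, wind it back, set the pawl

TASK

Spraying is finished, so bring the bench lift with the wet bust down to its bottom limit. First prove the limit switch by hand with the lift still up: push its roller arm over until it trips, then let it spring back upright; next throw the holding pawl right over, off the ratchet wheel, so that it lies back by itself, wind the crank backwards until the cam on the shaft holds the switch tripped, and put the pawl back into the teeth. Do not touch the bust or its plate, and leave everything else on the bench where it stands.

Things in the scene. Friction and masses are not known exactly. Their poses are not given: they have to be found in the camera images.
- lift_base: hand-cranked bench lift (rack jack): green housing 105 x 105 mm, 172 mm tall, on a steel base plate 220 x 215 mm, fixed to the bench; a square column on top carries a plate with a bust; a shaft runs through it, crank at the -y end. Origin on the bench below mid-shaft; x away from the robot (yaw within 0.2 rad), y along the shaft towards the ratchet, z up. Offsets below are in this frame, mm
- shaft_axis (a point): middle of the shaft's axis, 130 mm above the bench over the lift's origin; the shaft runs along y
- ratchet_wheel (a point): centre of the ratchet wheel on the shaft's +y end, y = 105 mm: steel, 108 mm across, 14 teeth 11 mm high, 14 mm thick
- limit_cam (a point): centre of the limit cam on the shaft between housing and ratchet, y = 69 mm: dark steel plate 8 mm thick, radius 30 mm with one broad lobe of radius 92 mm, which at the start is on the far side; near the bottom of the travel it pushes the switch's roller towards the robot
- crank (a joint): turn of the shaft (rad), 0 to 5.5; shrinks as the lift is wound down (backwards): crank top away from the robot (+x), then down, then back underneath. 16 mm of lift per rad. A brake (0.4 N m; about 4 N at the grip to wind down, 8 N up) holds the lift while the pawl is off. With the pawl in, winding down is blocked within one tooth (0.45 rad)
- crank_grip (a point): point on the axis of the crank's black grip, y = -140 mm. The grip is a cylinder 25 mm thick along the shaft, from y = -82 to -182 mm, spinning freely on its pin; it travels on a circle of radius 70 mm round the shaft axis, at the start within 55 degrees of the top. The crank arm, 20 mm wide, turns at y = -68 to -78 mm
- lift (a joint): height of the rack column above its lowest stop (m), 0.049 to 0.075 at the start. From about 0.017 down to 0 the cam's lobe holds the limit switch tripped
- figure: round steel plate on the column (110 mm across, 10 mm thick) that can turn, with a grey bust, paint wet, about 100 mm tall. Origin: middle of the plate's upper face, over x = 32, y = 0 mm; 187 mm above the bench plus the lift's height. Not to be touched
- pawl (a joint): holding pawl, a 105 mm steel finger on a post, reaching back over the wheel towards the robot (rad): -0.02 to 0.12 with its nose in the teeth, grows as it is lifted. Past about 2.05 it goes over the top and falls onto its stop at 2.5, leaning away from the robot, clear of the wheel; short of that it falls back in. Under 3 N lifts it unless the wheel bears hard on it
- pawl_pivot (a point): the pawl's pivot, x = 70, y = 105 mm, 215 mm above the bench; its axis is parallel to the shaft. Lifting swings the handle up from the robot's side over the top to the far side. It sits on a flat steel post between cam and ratchet (x = 52 to 96, y = 83 to 94 mm, 222 mm tall)
- pawl_handle (a point): middle of the pawl's black handle bar, on its axis: cylinder 16 mm thick along the shaft, standing out sideways from the pawl from y = 120 to 182 mm (this point y = 152 mm), 55 mm from the pivot's axis. About 190 mm above the bench with the pawl in the teeth, 265 mm when thrown over
- switch_arm (a joint): lean of the limit switch's roller arm (rad): 0 upright, positive towards the robot (as the cam pushes it), negative away. Sprung upright (0.3 N m per rad), goes 0.8 either way and trips at 0.35 either way; the cam's lobe holds it at about 0.42
- roller (a point): middle of the grey roller (22 mm across, 16 mm wide, axis along the shaft) on the switch's 55 mm arm; upright it is at x = -80, y = 69 mm, 130 mm above the bench, on the robot's side of the shaft, open above and towards the robot. The arm's hinge is straight below, 75 mm above the bench. The switch body (40 x 40 mm, 92 mm tall) is beside it at y = 10 to 50 mm
- paint_jar_a: small amber glass paint jar, 38 mm across, 66 mm tall, black cap; bystander on the robot's side of the lift. Origin: middle of its underside
- paint_jar_b: small amber glass paint jar like the other, 38 mm across, 66 mm tall; bystander beyond the lift. Origin: middle of its underside
- wash_bottle: white squeeze bottle, 62 mm across, 140 mm to its cap and 182 mm to its bent spout; bystander beyond the lift. Origin: middle of its underside
- brush_pot: white pot with brushes standing in it, 74 mm across, pot 95 mm and brushes about 205 mm tall; bystander. Origin: middle of its underside
- mixing_dish: shallow steel dish, 88 mm across, 18 mm tall; bystander. Origin: middle of its underside
- cup_stack: stack of white plastic cups, 70 mm across, about 70 mm tall; bystander. Origin: middle of its underside
- palette_knife: palette knife 190 mm long lying flat; bystander. Origin: on the bench under its middle, blade to +x

How it is judged:
On the way, in this order (a step that is already met when the one before it is completed fails the run):
1. with the lift still up and the pawl in, the roller arm is pushed over until the switch trips ((value of joint switch_arm above 0.35 rad or value of joint switch_arm below -0.35 rad) and value of joint lift above 0.04 m and value of joint pawl below 0.3 rad), for 0.05 s.
2. with the switch arm sprung back upright and the lift still up, the pawl lies thrown over on its far side (value of joint pawl above 2.2 rad and value of joint switch_arm between -0.15 and 0.15 rad and value of joint lift above 0.04 m), for 0.2 s.
3. with the pawl off, the lift is wound down until its cam holds the switch tripped (value of joint pawl above 2 rad and value of joint switch_arm above 0.35 rad and value of joint lift below 0.02 m), for 0.2 s.
At the end, for the whole second after the job is handed in: the lift is down within 20 mm of its lowest stop with its cam holding the roller arm more than 0.35 rad towards the robot (tripped), the pawl is back in the teeth (less than 0.2 rad), and all is at rest (value of joint pawl below 0.2 rad and value of joint switch_arm above 0.35 rad and value of joint lift below 0.02 m and velocity of joint crank between -0.1 and 0.1 rad/s and velocity of joint pawl between -0.2 and 0.2 rad/s); the robot touches nothing.
It fails at once if the bust or its plate is touched by the robot (contact force between any of the fingers, the arm and figure above 0.5 N).
It fails at once if a bystander on the bench (jars, bottle, pot, dish, cups, palette knife) is moved by over 30 mm (distance of any of paint_jar_a, paint_jar_b, wash_bottle, brush_pot, mixing_dish, cup_stack, palette_knife from where it was at the start of the episode above 0.03 m).
It also fails if it takes over 72 s, if anything falls off the work surface, if the arm or the gripper's body presses on something with over 40 N, if the wrist force passes 120 N, or if a joint passes its speed limit or range.

ROBOT

A 6-joint arm with a two-finger parallel gripper is mounted at the origin on the work surface. World frame = base frame: x ahead of the robot, y to its left, z up, the work surface at z = 0. Lengths are in m, angles in rad, forces in N, time in s.
With the tool pointing down it reaches from about 0.325 to 0.85 m from the base axis. Payload 4.4 kg.
Tool frame: the origin (TCP) lies midway between the tips of the shut fingers; the grasp point (between the pads) lies 19 mm behind it; z points along the fingers, y is the line along which they close (so a half turn about z gives the same grasp; the last joint's range is limited). The gripper opens to 94 mm and grips with 3 to 60 N. Pads are 16 mm wide; open, the fingers measure 119 mm over their backs; the gripper's body (75 mm by 177 mm) begins 78 mm behind the grasp point.
Start: joints at [1.111, 0.207, 1.542, -0, 1.393, -0.15], TCP at [0.175, 0.548, 0.174] pointing down, gripper open.
Joint ranges: [-2.73, 2.73], [-0.86, 2.22], [0.23, 2.46], [-1.11, 4.25], [0.08, 2.63], [-2.82, 2.82]. Speed limits (rad/s): [2.79, 2.79, 3.14, 3.14, 3.14, 3.14].

INTERFACE

Orientations are given as [roll, pitch, yaw] about the fixed x, y, z axes, in that order (R = Rz(yaw) Ry(pitch) Rx(roll)).
In Python, from cell import bot, eoat, solver, sensors, viewer, job, nets gives the robot as it stands. Calls block until the motion is done:
- bot.reach(position, orientation): joint-space move of the TCP to a pose.
- bot.move_linear(position, attitude=None, velocity=0.15, contact_N=None): straight line of the TCP; attitude=None keeps the orientation; velocity is the mean speed in m/s. With contact_N (N) it stops when the force on the tool has changed by that much, and returns True; else False.
- bot.movej(angles): joint-space move.
- eoat.gripper_open() and eoat.grasp(f_grip=None): open the fingers fully, or close them until they stop; f_grip is the grip in N (None keeps the last).
- bot.dwell(seconds).
- solver.ik(position, orientation): joint angles nearest the present ones, or None.
- sensors.read_state(): the state.
- viewer.grab_frame(name): name is "scene" or "top" or "wrist"; returns a dict with "img" (420x560x3 uint8, blue, green, red), "depth" (420x560 float32, m along the optical axis (not along the pixel's ray), 0 where there is no reading), "fx", "fy", "cx", "cy" (pixels), "rvec" (rotation vector, rad) and "tvec" (3), from world to camera coordinates, as OpenCV has them. Camera axes: x right, y down, z forward; pixel columns grow to the right and rows downward; lengths in m; the calibration is good to about 2 mm. A picture is of the moment at which its call begins.
A pose or a line that the arm cannot do raises bot.IKError and nothing moves.
- job.hand_in(): hands the job in; it is judged then, once.
Trained networks look in a picture, given as the dict that the camera call returned (one of the last four; its "shot" number tells which), for a name from the list of things; names that differ only in an ending like _2 or _b are one class to them, and where a whole thing is asked for, a point or a joint stands for the part that bears it (a point fixed in the world has none). Each returns a list of dicts, best first, with "score" (0 to 1); they miss things now and then, are a little off and sometimes report something else, mostly with a low value. They report only what shows in the picture. A call takes as long as a camera call.
- nets.find_in(picture, target): "box" ([left, top, right, bottom] in pixels, round what is visible of it).
The state is a dict: "time": time; "joints": joint angles; "qd": joint speeds; "joint_efforts": joint torques, N m; "eef_pos": TCP position; "eef_rot": TCP orientation; "force": force on the tool from outside, world axes, zero at the start; "moment": the same for the moment, N m; "finger_gap": finger opening in m; "grasp_force": force on a finger pad.
Only numpy, scipy, OpenCV 4.12 (cv2) and the standard library are available. Lean on these libraries where they do the work, as an engineer would, in place of code of your own. Each camera call takes 0.05 s, during which the arm holds its last target. There are 200 camera calls.

## Working session

There is one attempt and no reset: what is moved stays moved. The work goes in short steps, each a Python script; the robot and the scene stay as the last script left them, time stands still between calls to the robot, and variables do not carry over. Pictures are saved under pics/ and viewed, at most 10 in all, crops included, and the job is handed in when it is done.

```bash
mkdir -p pics; cat > h.py <<'E'
import numpy as np, cv2
from cell import bot, eoat, solver, sensors, viewer, job, nets
def cloud(f):
    d=f["depth"]; v,u=np.mgrid[:d.shape[0],:d.shape[1]]
    P=np.stack([(u-f["cx"])/f["fx"]*d,(v-f["cy"])/f["fy"]*d,d],-1)
    R=cv2.Rodrigues(np.array(f["rvec"],float))[0]
    return (P-np.array(f["tvec"]).ravel())@R   # R^T (P-t)
E
python3 - <<'E'
from h import *
fs={n:viewer.grab_frame(n) for n in("scene","top")}
cv2.imwrite("pics/a.png",fs["scene"]["img"]);cv2.imwrite("pics/b.png",fs["top"]["img"])
for n,f in fs.items():
    C=cloud(f); np.savez(f"{n}.npz",C=C,d=f["depth"],img=f["img"])
    for t in["lift_base","ratchet_wheel","limit_cam","crank_grip","figure","pawl_handle","roller","paint_jar_a","wash_bottle","brush_pot","mixing_dish","cup_stack","palette_knife"]:
        for r in nets.find_in(f,t)[:2]:
            l,tp,rr,b=[int(x) for x in r["box"]]; c=C[(tp+b)//2,(l+rr)//2]
            print(n,t,round(r["score"],2),[l,tp,rr,b],c.round(3))
print(sensors.read_state())
E
```

```text
scene lift_base 0.66 [236, 168, 335, 300] [ 0.554 -0.113  0.174]
scene lift_base 0.64 [232, 359, 313, 387] [ 0.455 -0.368  0.012]
scene ratchet_wheel 0.74 [237, 167, 331, 300] [ 0.553 -0.108  0.173]
scene crank_grip 0.82 [289, 252, 306, 297] [ 0.544 -0.244  0.208]
scene crank_grip 0.31 [236, 167, 333, 301] [ 0.553 -0.109  0.17 ]
scene figure 0.81 [284, 181, 327, 230] [ 0.59  -0.138  0.302]
scene pawl_handle 0.6 [249, 222, 258, 239] [ 0.492 -0.041  0.118]
scene pawl_handle 0.55 [279, 165, 299, 199] [0.6   0.016 0.204]
scene paint_jar_a 0.81 [344, 264, 359, 289] [ 0.7   -0.2    0.064]
scene paint_jar_a 0.78 [220, 265, 235, 290] [ 0.405 -0.125  0.064]
scene wash_bottle 0.9 [343, 212, 378, 265] [ 0.74  -0.134  0.12 ]
scene brush_pot 0.58 [347, 344, 386, 407] [ 0.643 -0.448  0.076]
scene mixing_dish 0.55 [272, 176, 298, 198] [0.633 0.161 0.012]
scene cup_stack 0.7 [237, 155, 260, 185] [0.545 0.253 0.013]
scene palette_knife 0.77 [228, 354, 315, 387] [ 0.454 -0.362  0.017]
scene palette_knife 0.49 [270, 177, 297, 196] [0.631 0.172 0.005]
top lift_base 0.66 [233, 149, 389, 255] [ 0.544 -0.1
[... 810 characters left out ...]
55] [ 0.547 -0.111  0.259]
{'time': 1.4, 'joints': array([ 1.11051459e+00,  2.06623096e-01,  1.54149149e+00, -2.77183899e-05,
        1.39350905e+00, -1.50512065e-01]), 'qd': array([-0.00067913,  0.00122037, -0.00067431, -0.00128009, -0.00149324,
        0.0007882 ]), 'joint_efforts': array([-1.47085143e-04, -3.70886707e+01, -2.81749982e+01,  6.97969669e-02,
        2.77549558e-02, -3.20820004e-05]), 'eef_pos': array([0.17530929, 0.5476225 , 0.17413758]), 'eef_rot': array([-3.14155792e+00,  2.23288235e-05,  2.83182787e+00]), 'force': array([ 0.55214611, -0.0220415 ,  0.93495337]), 'moment': array([ 0.03280325, -0.02734781,  0.01638259]), 'grasp_force': 0.0, 'finger_gap': 0.09395995681000646}
```

```bash
python3 - <<'E'
import cv2
a=cv2.imread("pics/a.png")[140:320,200:400];b=cv2.imread("pics/b.png")[110:290,160:420]
cv2.imwrite("pics/a2.png",cv2.resize(a,None,fx=3.3,fy=3.3,interpolation=cv2.INTER_CUBIC))
cv2.imwrite("pics/b2.png",cv2.resize(b,None,fx=3,fy=3,interpolation=cv2.INTER_CUBIC))
E
```

```text
(no output)
```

View pics/a2.png

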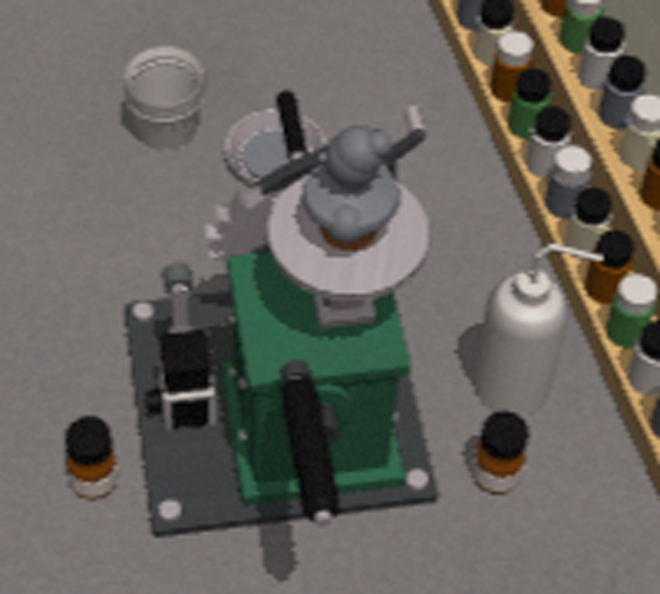

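View pics/b2.png

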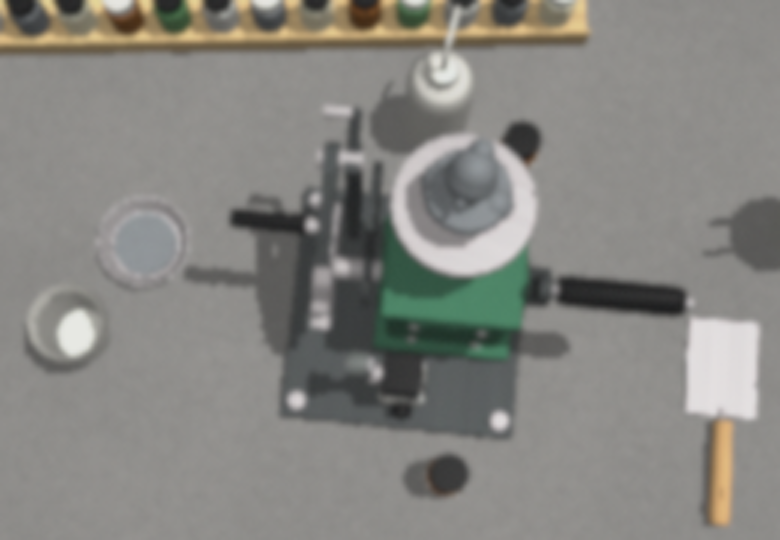

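```bash
python3 - <<'E'
# fit lift frame: housing top plane (z~.172), base plate edges, grip axis, roller, pawl handle
import numpy as np,cv2
z=np.load("top.npz");C=z["C"];img=z["img"].astype(int)
x,y,h=C[...,0],C[...,1],C[...,2]
win=(x>.38)&(x<.72)&(y>-.32)&(y<.07)&(z["d"]>0)
# grip
g=C[204:213,344:390].reshape(-1,3);g=g[g[:,2]>.15]; print("grip",len(g),g.min(0),g.max(0),np.median(g,0)); 
c=g.mean(0);u=np.linalg.svd(g-c)[2][0];print("dir",u)
m=win&(abs(h-.172)<.006);p=C[m][:,:2].astype(np.float32);print("top",len(p),cv2.minAreaRect(p), h[m].mean())
gr=(img[...,1]>img[...,2]+15)&(img[...,1]>img[...,0]+5)&win;p=C[gr];print("green",len(p),p.min(0),p.max(0))
for lo in np.arange(.0,.36,.012):
    m=win&(h>lo)&(h<=lo+.012);p=C[m]
    if len(p)>3: print(round(lo,3),len(p),p.min(0)[:2].round(3),p.max(0)[:2].round(3),[np.round(q,3) for q in cv2.minAreaRect(p[:,:2].astype(np.float32))])
print(C[227:234:2,274:287:2].round(3).tolist())
E
```

```text
grip 375 [ 0.35717182 -0.29348105  0.19342471] [ 0.54920833 -0.04022106  1.18770467] [ 0.53544831 -0.23527284  0.20844749]
dir [-0.16993389  0.2641977   0.94937982]
top 1048 ((0.57609623670578, -0.09502683579921722), (0.17613694071769714, 0.11943095922470093), 69.681396484375) 0.17157921551535987
green 1417 [ 0.5099445  -0.1880737   0.00306992] [ 0.64370264 -0.04641409  0.25249649]
0.0 5000 [ 0.38 -0.32] [0.72  0.069] [array([ 0.55 , -0.125]), array([0.34 , 0.389]), np.float64(0.022)]
0.012 1085 [ 0.388 -0.199] [0.72 0.04] [array([ 0.557, -0.077]), array([0.213, 0.329]), np.float64(83.409)]
0.024 262 [ 0.388 -0.201] [ 0.72  -0.026] [array([ 0.561, -0.095]), array([0.161, 0.337]), np.float64(80.027)]
0.036 64 [ 0.388 -0.201] [ 0.72  -0.026] [array([ 0.563, -0.089]), array([0.154, 0.333]), np.float64(76.409)]
0.048 85 [ 0.469 -0.198] [ 0.72  -0.026] [array([ 0.594, -0.095]), array([0.151, 0.256]), np.float64(76.03)]
0.06 309 [ 0.389 -0.201] [ 0.72  -0.024] [array([ 0.569, -0.088]), array([0.154, 0.342]), np.float64(76.075)]
0.072 64 [ 0.472 -0.157] [ 0.72  -0.024] [array([ 0.595, -0.08
[... 2205 characters left out ...]
0.027]), np.float64(7.942)]
[[[0.522, -0.018, 0.014], [0.522, -0.024, 0.013], [0.506, -0.031, 0.129], [0.505, -0.036, 0.131], [0.522, -0.041, 0.012], [0.522, -0.046, 0.009], [0.521, -0.052, 0.013]], [[0.517, -0.018, 0.01], [0.499, -0.026, 0.142], [0.499, -0.031, 0.141], [0.499, -0.036, 0.136], [0.499, -0.041, 0.141], [0.516, -0.046, 0.011], [0.516, -0.052, 0.012]], [[0.511, -0.018, 0.011], [0.494, -0.026, 0.14], [0.495, -0.031, 0.136], [0.494, -0.036, 0.143], [0.494, -0.041, 0.141], [0.496, -0.046, 0.125], [0.51, -0.052, 0.015]], [[0.506, -0.018, 0.01], [0.489, -0.026, 0.139], [0.489, -0.031, 0.14], [0.489, -0.035, 0.14], [0.49, -0.04, 0.131], [0.496, -0.046, 0.086], [0.496, -0.051, 0.085]]]
```

The pictures show the lift with its long axis turned slightly clockwise. The grip is near the top of its circle (top crop 560–685, 295), the handle is at (265, 218), and the roller is at (365, 365). The pawl is in and both sides are open. Next I'll fit the lift frame and check IK.

```bash
cat > fit.py <<'E'
import numpy as np,json
from scipy.optimize import least_squares
C=np.load("top.npz")["C"].reshape(-1,3);x,y,h=C.T
disc=C[(h>.246)&(h<.262)&(x>.53)&(x<.66)&(y>-.18)&(y<-.05)]
roll=C[(h>.128)&(h<.146)&(x>.48)&(x<.51)&(y>-.046)&(y<-.02)]
grip=C[(h>.19)&(h<.215)&(y<-.2)&(y>-.31)&(x>.5)&(x<.57)]
hand=C[(h>.18)&(h<.205)&(y>.005)&(y<.075)&(x>.55)&(x<.62)]
plate=C[(h>.004)&(h<.018)&(x>.46)&(x<.5)&(y>-.19)&(y<.01)]
def L(p,q): 
    c,s=np.cos(p[2]),np.sin(p[2]); d=q[:,:2]-p[:2]; return np.c_[d@[c,s],d@[-s,c],q[:,2]]
mid=lambda a:(np.percentile(a,2)+np.percentile(a,98))/2
def sl(a): return np.polyfit(a[:,1],a[:,0],1)[0]
def res(p):
    d,r,g,ha=[L(p,q) for q in(disc,roll,grip,hand)]
    return [mid(d[:,0])-.032,mid(d[:,1]),r[:,1].mean()-.069,mid(r[:,0])+.08,np.percentile(g[:,1],1)+.182,np.percentile(ha[:,1],99)-.182,.05*sl(g),.03*sl(ha)]
s=least_squares(res,[.565,-.11,-.1],diff_step=1e-3,loss="soft_l1",f_scale=.003);p=s.x
print(p,np.round(res(p),4),[len(q) for q in(disc,roll,grip,hand)])
g,ha=L(p,grip),L(p,hand); print("grip x",np.median(g[:,0]),mid(g[:,0]),"ztop",np.percentile(g[:,2],90),"| handle x",mid(ha[:,0]),"ztop",np.percentile(ha[:,2],90),"disc z",np.median(disc[:,2]))
json.dump(p.tolist(),open("pose.json","w"))
E
python3 fit.py
cat >> h.py <<'E'
import json
X0,Y0,TH=json.load(open("pose.json"))
def W(x,y,z): # lift frame mm -> world m
    c,s=np.cos(TH),np.sin(TH); x,y=x/1e3,y/1e3
    return [X0+c*x-s*y,Y0+s*x+c*y,z/1e3]
DOWN=[np.pi,0,TH+np.pi/2]
TILT=[np.pi,-0.45,TH]; TILT2=[np.pi,0.45,TH+np.pi]
if TILT2[2]>np.pi: TILT2[2]-=2*np.pi
E
python3 - <<'E'
from h import *
for n,p,o in[("t",W(-115,71,125),TILT),("t2",W(-115,71,125),TILT2),("h",W(21,157,170),DOWN),("h2",W(93,157,250),DOWN),("hup",W(21,157,300),DOWN),("g",W(-15,-150,180),DOWN),("g2",W(70,-150,110),DOWN),("g3",W(-27,-150,45),DOWN)]:
    q=solver.ik(p,o);print(n,np.round(p,3),None if q is None else np.round(q,2))
E
```

```text
[ 0.56554127 -0.11177287 -0.11678314] [-0.0006  0.0011  0.0005  0.0006 -0.0029  0.0006  0.0002 -0.0001] [1098, 66, 411, 167]
grip x -0.016407688446115683 -0.014854867143763141 ztop 0.21080203453502397 | handle x 0.01869064143794278 ztop 0.20344253972207196 disc z 0.2571164293162612
t [ 0.46  -0.028  0.125] [-0.32 -0.35  2.25  0.12  0.81  1.3 ]
t2 [ 0.46  -0.028  0.125] [-0.32 -0.35  2.25  0.12  0.81 -1.84]
h [0.605 0.042 0.17 ] [-0.07  0.28  1.47 -0.    1.4   0.04]
h2 [0.676 0.033 0.25 ] [-0.08  0.38  1.16 -0.    1.6   0.04]
hup [0.605 0.042 0.3  ] [-0.07  0.21  1.28 -0.    1.65  0.04]
g [ 0.533 -0.259  0.18 ] [-0.6   0.24  1.49  0.    1.41 -0.48]
g2 [ 0.618 -0.269  0.11 ] [-0.54  0.46  1.34  0.    1.34 -0.42]
g3 [ 0.521 -0.258  0.045] [-0.61  0.36  1.64  0.    1.15 -0.49]
```

```bash
python3 - <<'E'
from h import *
eoat.grasp(10)
bot.reach(W(-170,71,280),TILT)
bot.move_linear(W(-128,71,122),velocity=.2)
print(sensors.read_state()["time"],sensors.read_state()["force"])
print(bot.move_linear(W(-65,71,122),velocity=.12,contact_N=15))
s=sensors.read_state();print(s["time"],s["force"],s["eef_pos"],W(-65,71,122))
bot.dwell(.15)
f=viewer.grab_frame("scene");cv2.imwrite("pics/c.png",cv2.resize(f["img"],None,fx=1.4,fy=1.4))
E
```

```text
5.975 [-0.23634998 -0.35360564 -0.41419989]
False
6.65 [ 0.74911896 -0.75115238 -0.39581547] [ 0.50895458 -0.03355929  0.1221725 ] [np.float64(0.5092567829385445), np.float64(-0.033682819421216495), 0.122]
```

View pics/c.png

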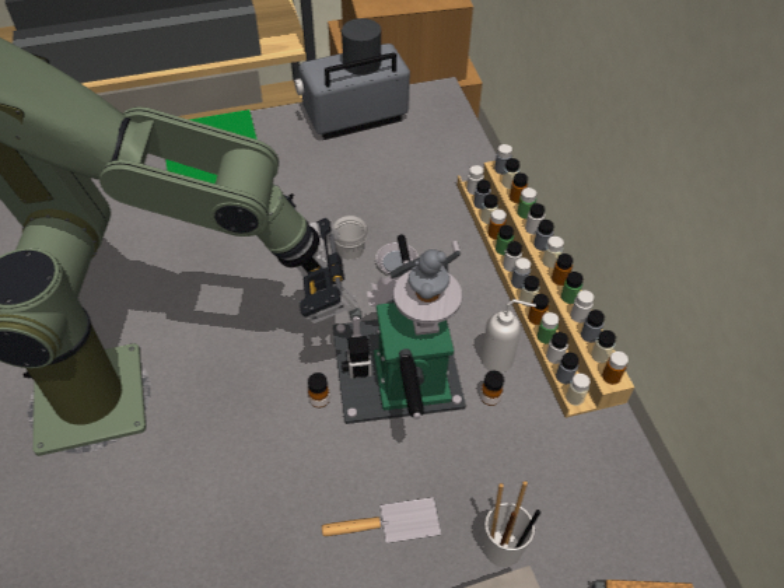

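```bash
python3 - <<'E'
from h import *
f=viewer.grab_frame("scene")
c=f["img"][180:280,200:320];cv2.imwrite("pics/d.png",cv2.resize(c,None,fx=6,fy=6,interpolation=cv2.INTER_CUBIC))
R=np.array(f["rvec"],float);t=np.array(f["tvec"],float)
for n,P in[("tcp",sensors.read_state()["eef_pos"]),("rollerUp",W(-80,69,130)),("roller-.55",W(-51,69,122)),("roller+.45",W(-104,69,124)),("hinge",W(-80,69,75))]:
    u=cv2.projectPoints(np.array([P],float),R,t,np.array([[f["fx"],0,f["cx"]],[0,f["fy"],f["cy"]],[0,0,1]]),None)[0].ravel()
    print(n,(u-[200,180])*6)
E
```

```text
tcp [351.32557319 271.38244395]
rollerUp [316.71039381 267.70532369]
roller-.55 [386.52943649 271.28369745]
roller+.45 [259.5839893  282.96857499]
hinge [320.54303017 344.88192912]
```

View pics/d.png

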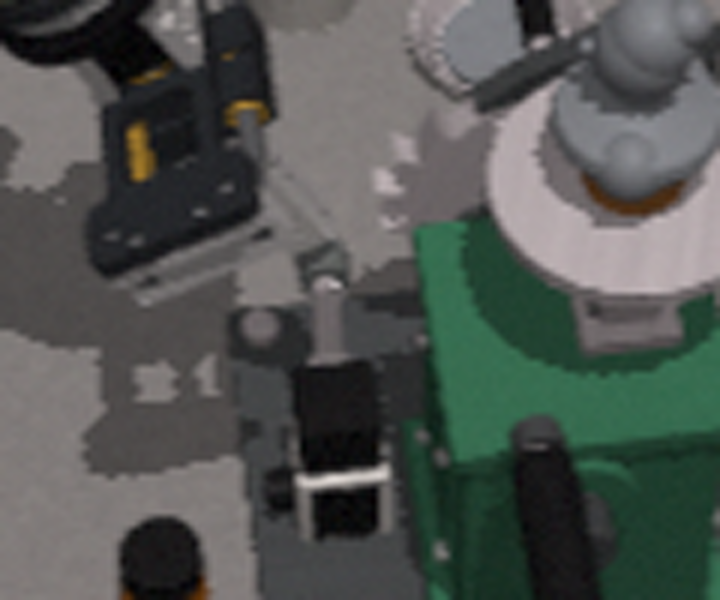

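```bash
python3 - <<'E'
from h import *
s=sensors.read_state();print(s["finger_gap"],s["grasp_force"],s["eef_pos"],s["eef_rot"],s["time"],s["force"])
f=viewer.grab_frame("wrist")
cv2.imwrite("pics/e.png",f["img"])
C=cloud(viewer.grab_frame("scene"))
print(C[216:232:2,248:262:2].round(3))
E
```

```text
0.0003313100636993838 0.0 [ 0.50876158 -0.03360809  0.12201343] [ 3.14159162 -0.45008449 -0.11692442] 6.9 [-0.35812804 -0.40513525 -0.52226115]
[[[ 0.47  -0.105  0.262]
  [ 0.487 -0.043  0.179]
  [ 0.492 -0.04   0.173]
  [ 0.498 -0.036  0.167]
  [ 0.504 -0.031  0.159]
  [ 0.534  0.086  0.001]
  [ 0.54   0.086 -0.   ]]

 [[ 0.47  -0.107  0.257]
  [ 0.486 -0.045  0.174]
  [ 0.491 -0.044  0.171]
  [ 0.496 -0.042  0.167]
  [ 0.502 -0.036  0.157]
  [ 0.533  0.082 -0.002]
  [ 0.538  0.077  0.002]]

 [[ 0.469 -0.109  0.253]
  [ 0.486 -0.042  0.161]
  [ 0.491 -0.043  0.162]
  [ 0.495 -0.045  0.163]
  [ 0.504 -0.03   0.141]
  [ 0.532  0.079 -0.007]
  [ 0.537  0.075 -0.004]]

 [[ 0.502  0.07   0.004]
  [ 0.489 -0.028  0.136]
  [ 0.493 -0.03   0.137]
  [ 0.497 -0.037  0.143]
  [ 0.502 -0.035  0.139]
  [ 0.529  0.067  0.   ]
  [ 0.535  0.065 -0.   ]]

 [[ 0.5    0.064  0.004]
  [ 0.487 -0.036  0.138]
  [ 0.491 -0.041  0.142]
  [ 0.496 -0.039  0.138]
  [ 0.501 -0.041  0.14 ]
  [ 0.507 -0.037  0.132]
  [ 0.533  0.057  0.002]]

 [[ 0.499  0.057  0.004]
  [ 0.486 -0.039  0.134]
  [ 0.49  -0.042  0.136]
  [ 0.496 -0.038  0.129]
  [ 0.501 -0.041  0.131]
  [ 0.505 -0.043  0.132]
  [ 0.531  0.05   0.003]]

 [[ 0.497  0.05   0.004]
  [ 0.502  0.049  0.004]
  [ 0.49  -0.045  0.132]
  [ 0.495 -0.044  0.129]
  [ 0.499 -0.048  0.132]
  [ 0.524  0.047 -0.   ]
  [ 0.53   0.047 -0.003]]

 [[ 0.496  0.045  0.003]
  [ 0.501  0.042  0.005]
  [ 0.49  -0.043  0.121]
  [ 0.494 -0.045  0.122]
  [ 0.499 -0.046  0.121]
  [ 0.521  0.032  0.011]
  [ 0.526  0.031  0.011]]]
```

View pics/e.png

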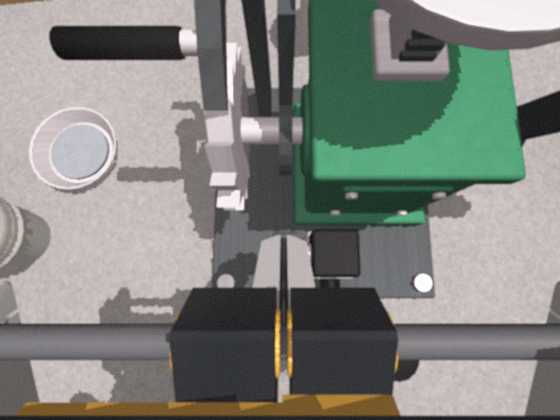

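```bash
python3 - <<'E'
from h import *
w=viewer.grab_frame("wrist");t=viewer.grab_frame("top")
def pr(f,P):
    return cv2.projectPoints(np.array([P],float),np.array(f["rvec"],float),np.array(f["tvec"],float),np.array([[f["fx"],0,f["cx"]],[0,f["fy"],f["cy"]],[0,0,1]]),None)[0].ravel()
s=sensors.read_state()
for n,P in[("tcp",s["eef_pos"]),("roller",W(-80,69,130)),("hinge",W(-80,69,75))]: print(n,pr(w,P).round(),pr(t,P).round())
C=cloud(w)
for r in(200,225,240,250,270,285): print(r,[C[r,c].round(3).tolist() for c in(255,270,280,292,305)])
print(nets.find_in(w,"roller")[:2],nets.find_in(t,"roller")[:2])
a=cv2.resize(t["img"][190:260,240:330],None,fx=6,fy=6,interpolation=cv2.INTER_CUBIC)
b=cv2.resize(w["img"][200:320,220:350],None,fx=3.5,fy=3.5)
o=np.zeros((430,1000,3),np.uint8);o[:420,:540]=a;o[:420,540:995]=b[:420];cv2.imwrite("pics/f.png",cv2.resize(o,(800,344)))
E
```

```text
tcp [284. 232.] [279. 226.]
roller [287. 254.] [279. 231.]
hinge [286. 257.] [280. 234.]
200 [[0.556, -0.01, 0.013], [0.554, -0.025, 0.013], [0.553, -0.035, 0.013], [0.552, -0.047, 0.012], [0.545, -0.058, 0.036]]
225 [[0.487, -0.031, 0.346], [0.529, -0.023, 0.012], [0.528, -0.032, 0.012], [0.526, -0.044, 0.013], [0.525, -0.057, 0.014]]
240 [[0.516, -0.006, 0.014], [0.502, -0.025, 0.164], [0.501, -0.031, 0.163], [0.5, -0.037, 0.164], [0.5, -0.044, 0.163]]
250 [[0.506, -0.005, 0.013], [0.496, -0.025, 0.175], [0.495, -0.03, 0.176], [0.494, -0.036, 0.176], [0.494, -0.043, 0.176]]
270 [[0.487, -0.003, 0.012], [0.486, -0.025, 0.195], [0.486, -0.029, 0.192], [0.485, -0.035, 0.196], [0.484, -0.04, 0.196]]
285 [[0.481, -0.019, 0.208], [0.48, -0.025, 0.208], [0.48, -0.029, 0.204], [0.479, -0.034, 0.207], [0.479, -0.039, 0.208]]
[] []
```

View pics/f.png

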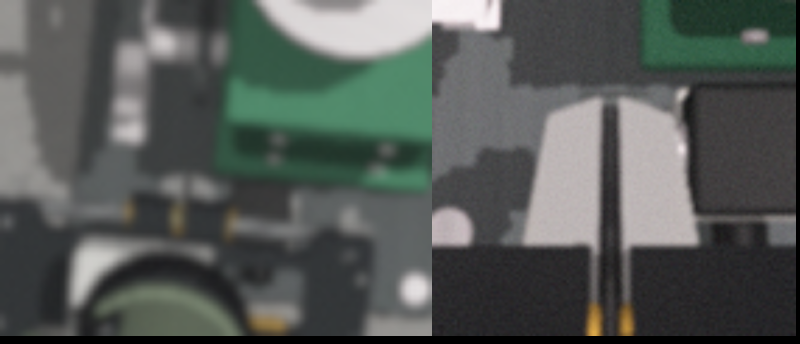

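The fingers stopped short of the roller. Both cameras show their tips about 30 mm behind the reported TCP. I'll check that against the first shot (tool down, open) and a new closed one.

```bash
python3 - <<'E'
from h import *
def low(C,P,n,rx=.08):
    C=C.reshape(-1,3);m=(np.hypot(C[:,0]-P[0],C[:,1]-P[1])<rx)&(C[:,2]>.05)&(C[:,2]<.5)
    q=C[m];print(n,len(q),"minz-tcp",(np.sort(q[:,2])[:12]-P[2]).round(3), q[np.argmin(q[:,2])].round(3) if len(q) else None)
for n in("scene","top"): low(np.load(n+".npz")["C"],[.1753,.5476,.1741],n+" open")
bot.move_linear(W(-140,71,130),velocity=.2)
bot.reach(W(-190,71,200),DOWN)
P=sensors.read_state()["eef_pos"]
f=viewer.grab_frame("scene");low(cloud(f),P,"closed",.03)
w=viewer.grab_frame("wrist");C=cloud(w);low(C,P,"wrist closed",.03)
print(sensors.read_state()["time"])
u=cv2.projectPoints(np.array([P],float),np.array(f["rvec"],float),np.array(f["tvec"],float),np.array([[f["fx"],0,f["cx"]],[0,f["fy"],f["cy"]],[0,0,1]]),None)[0].ravel().astype(int)
print(u); c=f["img"][u[1]-60:u[1]+40,u[0]-60:u[0]+60].copy();c=cv2.resize(c,None,fx=5,fy=5,interpolation=cv2.INTER_CUBIC);cv2.circle(c,(300,300),4,(0,0,255),1);cv2.imwrite("pics/g.png",c)
E
```

```text
scene open 2086 minz-tcp [0.031 0.032 0.032 0.032 0.032 0.033 0.034 0.034 0.034 0.034 0.035 0.035] [0.187 0.594 0.205]
top open 680 minz-tcp [0.03  0.031 0.031 0.033 0.033 0.035 0.039 0.039 0.04  0.04  0.041 0.041] [0.167 0.497 0.205]
closed 648 minz-tcp [0.029 0.033 0.035 0.035 0.036 0.036 0.036 0.036 0.036 0.037 0.038 0.038] [ 0.388 -0.026  0.229]
wrist closed 15496 minz-tcp [0.031 0.031 0.032 0.032 0.033 0.033 0.033 0.033 0.033 0.033 0.033 0.033] [ 0.39  -0.01   0.231]
9.125
[205 211]
```

View pics/g.png

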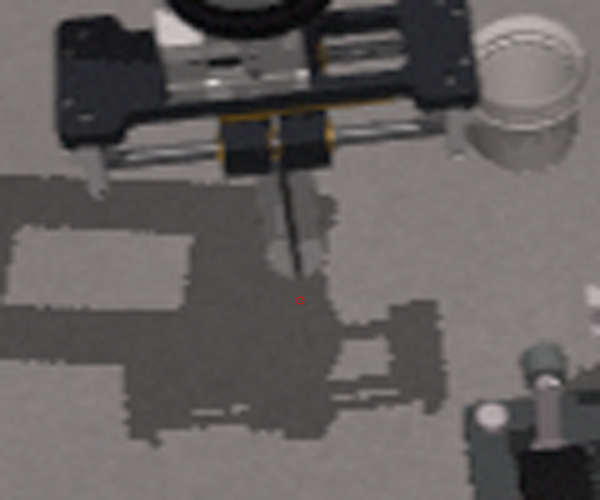

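Confirmed: the finger ends (pixel ~295,272) sit about 30 mm behind the reported TCP (circle at 300,300), and the roller is upright. From here I'll command the TCP 30 mm beyond the wanted tip position.

```bash
cat >> h.py <<'E'
D=30
def WT(x,y,z): return W(x+D*np.sin(.45),y,z-D*np.cos(.45))  # true tip, tilted tool
def WD(x,y,z): return W(x,y,z-D)                            # true tip, tool down
def WG(x,y,z): return W(x,y,z-D-19)                         # true grasp point, tool down
def show(name,f,r,k):
    cv2.imwrite(name,cv2.resize(f["img"][r[1]:r[3],r[0]:r[2]],None,fx=k,fy=k,interpolation=cv2.INTER_CUBIC))
E
python3 - <<'E'
from h import *
bot.reach(WT(-130,71,140),TILT)
bot.move_linear(WT(-125,71,121),velocity=.2)
a=sensors.read_state()["force"]
print(bot.move_linear(WT(-63,71,121),velocity=.12,contact_N=20))
bot.dwell(.1)
s=sensors.read_state();print(s["time"],np.round(s["force"]-a,2))
f=viewer.grab_frame("scene");show("pics/h.png",f,(200,180,320,280),6)
E
```

```text
False
11.4417 [-2.99  0.26  1.74]
```

View pics/h.png

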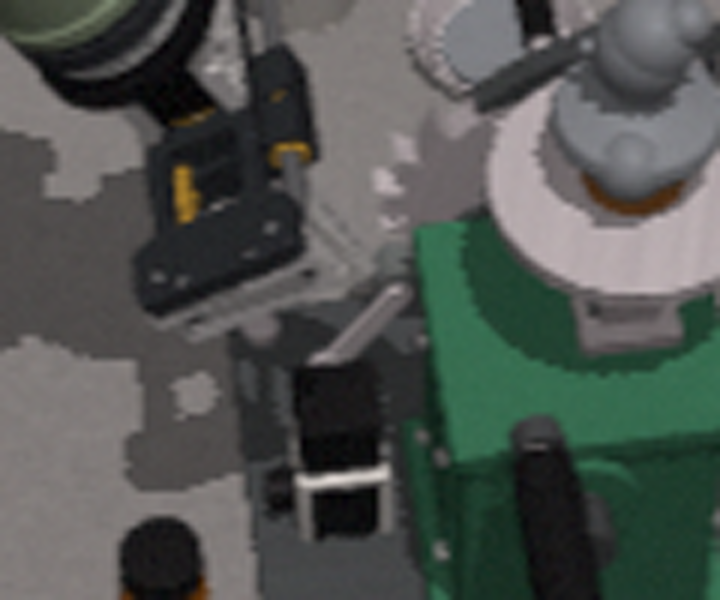

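```bash
cat >> h.py <<'E'
def HP(j):  # handle centre, lift frame mm, for pawl angle j
    a=np.radians(208.6)-j; return 70+55*np.cos(a),162,215+55*np.sin(a)
def PC(c):  # grip centre for crank angle c from top, + away from robot
    return 70*np.sin(c),-150,130+70*np.cos(c)
E
python3 - <<'E'
from h import *
bot.move_linear(WT(-130,71,125),velocity=.25)
bot.move_linear(WT(-150,90,200),velocity=.3)
bot.reach(WD(-90,170,270),DOWN)
eoat.gripper_open()
x,y,z=18.7,162,194.5
bot.move_linear(WG(x,y,z+75),velocity=.3)
print(sensors.read_state()["time"])
print(bot.move_linear(WG(x,y,z),velocity=.15,contact_N=15))
eoat.grasp(12)
s=sensors.read_state();print(s["time"],s["finger_gap"],s["force"].round(1))
for j in np.arange(.35,2.45,.25):
    bot.move_linear(WG(*HP(j)),velocity=.12)
    s=sensors.read_state();print(round(j,2),s["time"],s["finger_gap"].round(4),s["force"].round(1))
E
```

```text
15.4833
False
17.3167 0.015616727263035124 [ 4.  -0.4  0.3]Traceback (most recent call last):
  File "<stdin>", line 14, in <module>
AttributeError: 'float' object has no attribute 'round'
```

```bash
python3 - <<'E'
from h import *
for j in list(np.arange(.6,2.4,.25))+[2.4]:
    bot.move_linear(WG(*HP(j)),velocity=.12)
    s=sensors.read_state();print(round(j,2),round(s["time"],2),round(s["finger_gap"],4),s["force"].round(1))
eoat.gripper_open()
bot.dwell(.2)
x,y,z=HP(2.5)
bot.move_linear(WG(x,y+5,z+70),velocity=.3)
f=viewer.grab_frame("top");C=cloud(f).reshape(-1,3)
c,s_=np.cos(TH),np.sin(TH);d=C[:,:2]-[X0,Y0];L=np.c_[d@[c,s_],d@[-s_,c],C[:,2]]
m=(L[:,0]>50)&(L[:,0]<130)&(L[:,1]>115)&(L[:,1]<190)&(L[:,2]>.2) if False else (abs(L[:,0]-.09)<.05)&(L[:,1]>.116)&(L[:,1]<.186)&(L[:,2]>.2)&(L[:,2]<.29)
print(m.sum(),np.median(L[m],0) if m.any() else "", sensors.read_state()["time"])
for n in("scene","top"):
    f=viewer.grab_frame(n); print([(r["score"],r["box"]) for r in nets.find_in(f,"pawl_handle")[:2]])
E
```

```text
0.6 17.84 0.0156 [ 9.1 -0.7 -0.4]
0.85 18.11 0.0156 [14.7 -0.5 -9.5]
1.1 18.38 0.0156 [ 13.9  -1.9 -12.7]
1.35 18.64 0.0156 [  8.1  -0.9 -10.4]
1.6 18.91 0.0157 [ 3.4 -0.4 -7.8]
1.85 19.18 0.0156 [ 0.7 -0.9 -3.8]
2.1 19.44 0.0155 [-0.4 -0.5 -1.3]
2.35 19.71 0.0156 [0.6 0.3 1.5]
2.4 19.96 0.0155 [ 0.4 -0.2  4. ]
69 [0.09263674 0.12738156 0.2692989 ] 21.8417
[(0.82, [314.8, 145.9, 332.9, 184.3])]
[(0.71, [256.3, 135.3, 272.4, 169.2])]
```

```bash
python3 - <<'E'
from h import *
bot.move_linear(WG(-90,167,310),velocity=.35)
bot.reach(WG(-120,-150,290),DOWN)
c0=-.223
x,y,z=PC(c0)
bot.move_linear(WG(x,y,z+70),velocity=.3)
print(sensors.read_state()["time"],bot.move_linear(WG(x,y,z),velocity=.2,contact_N=15))
eoat.grasp(25)
s=sensors.read_state();print(s["time"],s["finger_gap"],s["force"].round(1))
if s["finger_gap"]>.02:
    n=20
    for k in range(1,n+1):
        bot.move_linear(WG(*PC(c0+3.85*k/n)),velocity=.1)
        s=sensors.read_state()
        if k%2==0: print(k,round(s["time"],2),round(s["finger_gap"],4),s["force"].round(1))
        if np.linalg.norm(s["force"])>40 or s["finger_gap"]<.02: print("stop",k);break
    f=viewer.grab_frame("top");C=cloud(f).reshape(-1,3)
    p=np.array(W(32,0,0))[:2];m=(abs(np.hypot(*(C[:,:2]-p).T)-.047)<.006)&(C[:,2]>.18);print("plate z",np.median(C[m][:,2]))
E
```

```text
24.4417 False
26.0167 0.024175884588269227 [ 6.5 -0.6 -2.5]
2 26.58 0.0243 [2.5 0.5 1.9]
4 27.15 0.0242 [6.5 0.7 2.6]
6 27.72 0.0245 [ 9.   0.5 -0.6]
8 28.28 0.0241 [10.5 -0.9 -3.8]
10 28.85 0.0243 [11.3 -2.3 -6. ]
12 29.42 0.0244 [ 7.1 -1.3 -6.6]
14 29.98 0.0244 [ 1.8 -1.7 -7. ]
16 30.55 0.0244 [ 3.  -1.3 -4.2]
18 31.12 0.0243 [ 3.2 -0.  -0.7]
20 31.68 0.0245 [3.1 1.8 5.7]
plate z 0.1951719942364666
```

```bash
python3 - <<'E'
from h import *
eoat.gripper_open(); bot.dwell(.2)
x,y,z=PC(-.223+3.85)
bot.move_linear(WG(x,y,z+80),velocity=.25)
bot.move_linear(WG(-120,-150,290),velocity=.35)
bot.reach(WG(-90,167,310),DOWN)
x,y,z=HP(2.5)
bot.move_linear(WG(x,y,z+70),velocity=.35)
f=viewer.grab_frame("scene");show("pics/i.png",f,(200,130,340,310),4)
print(sensors.read_state()["time"],bot.move_linear(WG(x,y,z),velocity=.2,contact_N=15))
eoat.grasp(12)
s=sensors.read_state();print(s["time"],s["finger_gap"],s["force"].round(1))
if s["finger_gap"]>.012:
    for j in np.r_[np.arange(2.25,.3,-.25),.2]:
        bot.move_linear(WG(*HP(j)),velocity=.12)
        s=sensors.read_state();print(round(j,2),round(s["time"],2),round(s["finger_gap"],4),s["force"].round(1))
        if np.linalg.norm(s["force"])>35: print("stop");break
E
```

```text
36.1167 False
37.8 0.015219211110061512 [ 0.8 -0.7 -0.3]
2.25 38.07 0.0152 [-0.2 -0.   2.5]
2.0 38.33 0.0158 [-0.2 -0.3  4.9]
1.75 38.6 0.0157 [-1.4  0.7  4.7]
1.5 38.87 0.0151 [-1.9  0.9  2.3]
1.25 39.13 0.0155 [-0.   0.6 -0.6]
1.0 39.4 0.0157 [ 2.9  2.3 -2.6]
0.75 39.67 0.0153 [ 4.3  0.7 -3.3]
0.5 39.93 0.0152 [ 6.9  1.3 -2.1]
0.2 40.22 0.0158 [ 7.   0.3 -0.2]
```

View pics/i.png

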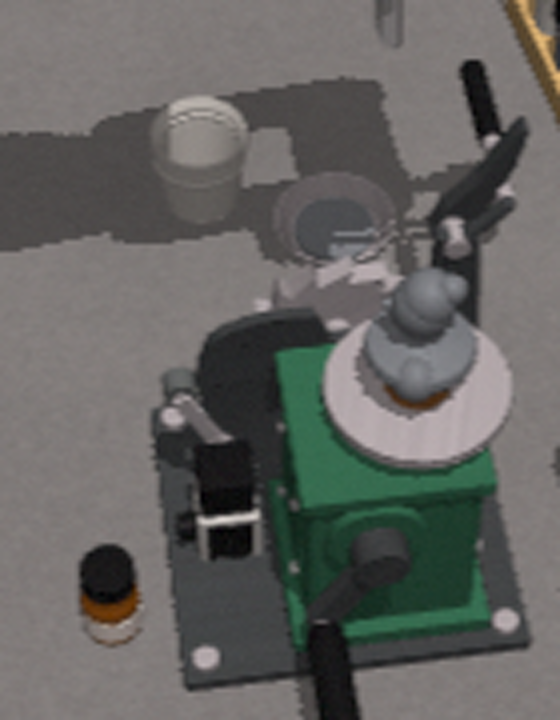

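The cam lobe at (250,360) pushes the roller (180,385) towards the robot, the pawl was thrown over, and the plate is low. Now I'll release the pawl and check where it seats.

```bash
python3 - <<'E'
from h import *
eoat.gripper_open(); bot.dwell(.2)
x,y,z=HP(.1)
bot.move_linear(WG(x,y+3,z+90),velocity=.2)
bot.move_linear(WG(-120,180,310),velocity=.35)
f=viewer.grab_frame("top");C=cloud(f).reshape(-1,3)
c,s=np.cos(TH),np.sin(TH);d=C[:,:2]-[X0,Y0];L=np.c_[d@[c,s],d@[-s,c],C[:,2]]
m=(abs(L[:,0]-.025)<.03)&(L[:,1]>.125)&(L[:,1]<.18)&(L[:,2]>.15)&(L[:,2]<.27)
q=L[m];print(m.sum(),q[:,0].min(),q[:,0].max(),np.percentile(q[:,2],90) if len(q) else 0,sensors.read_state()["time"])
for j in(0,.05,.1,.15,.2): print(j,HP(j)[0],HP(j)[2]+8)
f=viewer.grab_frame("scene");show("pics/j.png",f,(200,130,340,310),4)
E
```

```text
140 0.013075040384217352 0.0283155673761945 0.19990658309515572 42.8583
0 21.710936351461065 196.67194781326663
0.05 20.455430929984644 199.11829830882067
0.1 19.323761128870473 201.62434062125286
0.15 18.318755533259107 204.1838109499037
0.2 17.442926133742773 206.79031195189796
```

View pics/j.png

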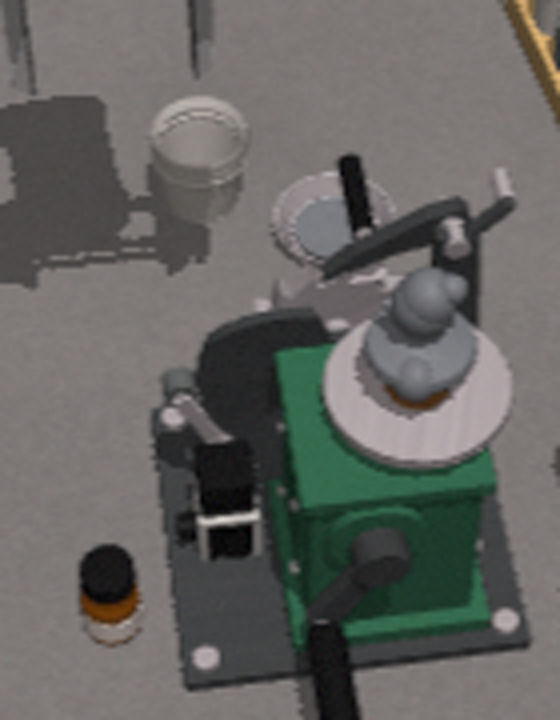

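The pawl is back in the teeth at about 0.06 rad (handle at 350,195), the roller is still held over (180,385), and the arm is clear.

```bash
python3 -c "
from h import *
print(job.hand_in())"
```

```text
the job is handed in; nothing more can be done
None
```

The job is handed in at about 43 s of the 72 s, verdict not returned: the switch was proved by hand, the lift wound down to about 8 mm with the cam holding the switch tripped, the pawl put back in the teeth, and the arm left clear.

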